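# Tip a filter out from under a tray's cover and lay it on the bare bar light

### The job

The round filter lies under the clear cover of the sorting tray, where no gripper can get at it: lift the tray by its handle bar so that the tray tips and the filter slides into the open corner at the other end, and set the tray back down flat. Then take the filter out of the corner and lay it flat, without dropping it, in the middle of the window of the bar light that has no filter yet. Leave the other light's filter and everything else on the bench where it is.

Things in the scene. Friction and masses are not known exactly. Their poses are not given: they have to be found in the camera images.
- tray: loose aluminium sorting tray on rubber feet, about 0.42 kg, 271 mm long over all, 120 mm wide, slick inside. Origin on its underside plane (the table), 165 mm ahead of the handle bar; x points from the handle to the pick-up corner, y to the left, z up. Floor top at z = 10 mm. Closed rear part x = -112 to 10 mm, with walls 32 mm high
- tray_cover (a point): middle of the clear cover's top, at x = -45, z = 35 mm in the tray's frame. The cover is fixed, 134 x 120 x 3 mm, its underside 32 mm above the table, and reaches from x = -112 to 22 mm; the filter can leave only towards the corner
- tray_foot (a point): front edge of the front foot, x = 101, y = 0, z = 0 mm in the tray's frame: the tray tips about this edge when its handle is lifted. The foot is 56 mm wide. The filter slides once the tray leans about 15 degrees (friction about 0.2) and runs right into the corner at 30
- tray_handle (a point): middle of the tray's handle, a round steel bar of 10 mm diameter, 85 mm long along the tray's y, at x = -165, z = 36 mm in the tray's frame, 53 mm behind the tray's back wall, held by flat lugs at y = +-40 mm
- tray_corner (a point): point on the tray floor where the filter's centre comes to lie when it rests in the corner: x = 60, y = 0, z = 10 mm in the tray's frame. The corner is two 45-degree walls ahead of it, tops at z = 24 mm. Here the floor is a strip only 48 mm wide (x = 36 to 101 mm) and both sides are open between x = 40 and 76 mm, so fingers fit left and right of the filter, down to the table
- filter: the filter in the tray: a flat round glass filter in a dark metal ring, 64 mm diameter, 8 mm thick, about 60 g; origin at the centre of its underside, z along its axis. Starts lying flat under the clear cover
- light_bare: slim aluminium bar light, a box 180 mm long (its x) by 60 mm wide (its y) by 40 mm high, screwed to the table, with a cream window (130 x 46 mm) flush in its top; nothing lies on it at the start; origin at the centre of its underside; z up
- light_bare_window (a point): centre of the bare light's window, on its top face, 40 mm above the table; axes as the light
- light_used: slim aluminium bar light, a box 180 mm long (its x) by 60 mm wide (its y) by 40 mm high, screwed to the table, with a cream window (130 x 46 mm) flush in its top; twin of the bare one, but it already has a filter lying on it; origin at the centre of its underside; z up
- filter_used: twin of the filter, already lying on the other light; must stay there
- lens: bystander: metal camera lens standing upright, 62 mm wide, 66 mm tall; origin at the centre of its underside
- camera_block: bystander: yellow industrial camera, 45 mm square, 74 mm tall; origin at the centre of its underside
- lens_cap: bystander: grey disc-shaped lens cap, 60 mm wide, 12 mm thick, on the table; origin at the centre of its underside
- gauge_block: bystander: bare steel block 35 x 80 x 22 mm; origin at the centre of its underside
- cleaner: bystander: white plastic bottle, 54 mm wide, 130 mm tall; origin at the centre of its underside
- mouse: bystander: white computer mouse 105 x 58 x 33 mm; origin at the centre of its underside
- driver: bystander: screwdriver lying down, 170 mm long; origin at the middle of its length at the underside

How it is judged:
By the outcome, as a careful person would: the job done as asked, in the order asked, and still so for the second after the job is handed in, with the robot touching nothing.
It also fails if it takes over 69 s, if anything falls off the work surface, if the arm or the gripper's body presses on something with over 40 N, if the wrist force passes 120 N, or if a joint passes its speed limit or range.

### The arm

A 7-joint arm with a two-finger parallel gripper is mounted at the origin on the work surface. World frame = base frame: x ahead of the robot, y to its left, z up, the work surface at z = 0. Lengths are in m, angles in rad, forces in N, time in s.
With the tool pointing down it reaches from about 0.4 to 0.85 m from the base axis. Payload 10.4 kg.
Tool frame: the origin (TCP) lies between the finger pads; the fingertips stand 11 mm ahead of it and the grasp point (between the pads) lies 8 mm behind it (r.tcp_to_tips is the distance from the TCP to the fingertips, in m); z points along the fingers, y is the line along which they close (so a half turn about z gives the same grasp; the last joint's range is limited). The gripper opens to 87 mm and grips with 3 to 60 N. Pads are 19 mm wide; open, the fingers measure 117 mm over their backs; the gripper's body (75 mm by 190 mm) begins 51 mm behind the grasp point.
Start: joints at [1.282, 0.332, -0.065, 1.46, 0.022, 1.35, -0.088], TCP at [0.164, -0.603, 0.234] pointing down, gripper open.
Joint ranges: [-2.6, 2.6], [-0.5, 2.12], [-1.47, 1.34], [0.16, 2.42], [-1.27, 4.41], [0.06, 2.06], [-2.6, 2.6]. Speed limits (rad/s): [2.22, 2.22, 2.79, 2.79, 3.14, 3.14, 3.14].

### API

Orientations are given as a unit quaternion [x, y, z, w].
In Python, from bench import r gives the robot as it stands. The module is installed in compiled form; this text tells all that it offers.
- The arm moves only by the shell command python3 -m crank 'ROWS' [FORCE]. ROWS is JSON, a list of rows, each an object of numbers: "claw": the closure, from -1 (fully open) to 1 (shut); "dx", "dy", "dz": the shift along the tool's x, y, z each as a share of 3 cm, from -1 to 1; "ax", "ay", "az": the turn, a rotation vector about the tool's x, y, z each as a share of 6 degrees, from -1 to 1. A call has 1 to 8 rows; each row shifts and turns the commanded pose from where the row before left it, along the tool's axes as they then stand; what a row does not reach is not made up. A row lasts 1/12 s, in which the tool goes at most 41.7 mm and 7.16 degrees, less where a joint would pass 70% of its speed; a pose out of reach is approached as far as the arm can. A call with a number of a shift or a turn outside -1 to 1 is refused whole. A call with a gripper value outside its range is refused whole. The fingers move at their own pace and stop on an object; FORCE is the grip in N (left out, the last holds). Time passes only in rows, so rows that do not move let the fingers close. It gives the time, the measured TCP pose, the force, the opening and the grip force at its end, in the units of the state.
- r.read_state(): the state, without advancing time (a new reading comes with each control period).
- r.camera(name): name is "side" or "top" or "wrist"; returns a dict with "color" (384x512x3 uint8, red, green, blue), "mtx" (3x3 intrinsics, pixels), "k1" (the pictures are not rectified: a ray, as slopes to the right and down, at radius r is drawn at 1 + k1 r^2 times it, then the intrinsics apply), "R" (3x3) and "t" (3): a world point X has camera coordinates R X + t; the wrist camera has in their place "hand_eye" (4x4, takes a point from camera to tool coordinates, whose origin is the TCP and whose axes are the flange's). Camera axes: x right, y down, z forward; pixel columns grow to the right and rows downward; lengths in m; the calibration is good to about 2 mm. A picture is of the moment at which its call begins: read the wrist's pose just before it. There is no depth.
- r.close_job(): hands the job in; it is judged then, once.
The state is a dict: "time": time; "joint_positions": joint angles; "joint_vel": joint speeds; "joint_torque": joint torques, N m; "ee_pos": TCP position; "eef_rot": TCP orientation; "ft_force": force on the tool from outside, world axes, zero at the start; "torque": the same for the moment, N m; "width": finger opening in m; "grip_force": force on a finger pad.
Only numpy, scipy, OpenCV 4.12 (cv2) and the standard library are available. Lean on these libraries where they do the work, as an engineer would, in place of code of your own. Each camera call takes 0.05 s, during which the arm holds its last target. There are 200 camera calls.

## Working session

There is one attempt and no reset: what is moved stays moved. The work goes in short steps, Python scripts to look and compute and a shell command to move; the robot and the scene stay as the last step left them, time stands still between calls to the robot, and variables do not carry over. Pictures are saved under pics/ and viewed, at most 10 in all, crops included, and the job is handed in when it is done.

```bash
mkdir -p pics; cat > h.py <<'E'
import numpy as np, cv2, json
from bench import r
def st():
    s=r.read_state(); print({k:np.round(s[k],4).tolist() for k in ("time","ee_pos","eef_rot","ft_force","width","grip_force")}); return s
def snap(n,f):
    c=r.camera(n); cv2.imwrite('pics/'+f,c["color"][:,:,::-1]); return c
def ray(c,uv):
    d=np.array([c["k1"],0,0,0,0],float)
    p=cv2.undistortPoints(np.array([[uv]],float),c["mtx"],d)[0,0]
    R=np.array(c["R"]);t=np.array(c["t"]).ravel()
    return -R.T@t, R.T@np.array([p[0],p[1],1])
def onz(c,uv,z):
    o,d=ray(c,uv); return o+d*(z-o[2])/d[2]
E
python3 - <<'E'
from h import *
import pickle
st()
C={n:snap(n,n+'0.png') for n in("top","side")}
pickle.dump(C,open('c0.pkl','wb'))
for n in C: print(n,C[n]["k1"],-np.array(C[n]["R"]).T@np.array(C[n]["t"]).ravel())
a=np.vstack([cv2.resize(C[n]["color"],(400,300)) for n in C])
E
```

```text
{'time': 0.0, 'ee_pos': [0.1641, -0.6027, 0.2327], 'eef_rot': [0.9912, 0.1325, -0.0001, -0.0007], 'ft_force': [-0.1212, -0.3505, 0.4935], 'width': 0.0873, 'grip_force': 0.0}
top -0.009645192475485287 [0.37306182 0.03050271 1.12064143]
side -0.11863280603152945 [-0.29816064  1.18173683  1.06669813]
```

View pics/top0.png

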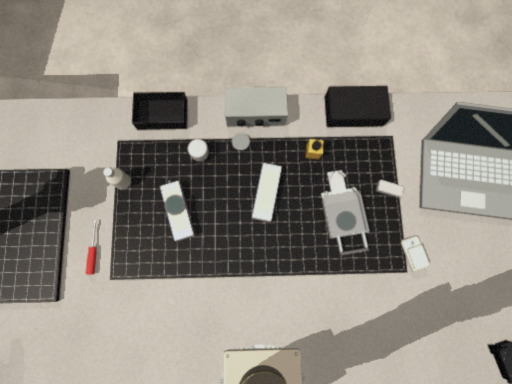

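View pics/side0.png

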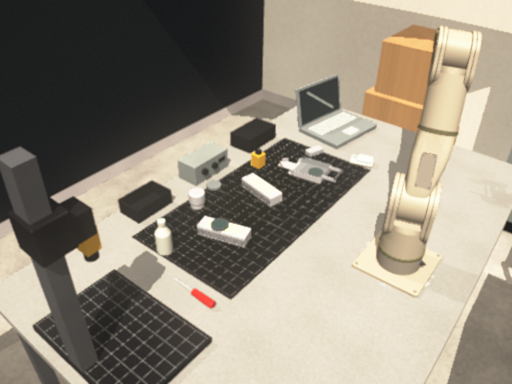

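The top view shows the tray with its handle at about (353,250), its corner at (338,182) and the filter at (346,221). The bare light is at (267,192) and the used light, with its filter, at (177,211). Next I'll enlarge the tray and bare light.

```bash
python3 - <<'E'
from h import *
import pickle
C=pickle.load(open('c0.pkl','rb'));c=C["top"]
im=c["color"]
cv2.imwrite('pics/crop.png',cv2.resize(im[155:265,240:390],(750,550),interpolation=cv2.INTER_CUBIC)[:,:,::-1])
print(c["mtx"],c["R"])
h=cv2.cvtColor(im,cv2.COLOR_RGB2GRAY)
m=(h>110).astype(np.uint8); m[:140]=0;m[272:]=0;m[:,:120]=0;m[:,398:]=0
n,l,s,ce=cv2.connectedComponentsWithStats(m)
for i in range(1,n):
  if s[i,4]>150:
    rc=cv2.minAreaRect(np.argwhere(l==i)[:,::-1].astype(np.float32)); print(s[i],rc, onz(c,rc[0],.04), [np.round(onz(c,p,.04)[:2],4) for p in cv2.boxPoints(rc)])
for n,uv,z in (("handle",(354,250.5),.036),("filter",(346,221),.018)): print(n,onz(c,uv,z))
E
```

```text
[[347.14714869   0.         254.19538755]
 [  0.         347.14714869 192.93279961]
 [  0.           0.           1.        ]] [[-0.0244089  -0.99961472  0.01321464]
 [-0.98052149  0.02136156 -0.19524674]
 [ 0.19488923 -0.017723   -0.98066512]]
[187 140  20  20 307] ((196.5, 149.5), (19.0, 19.0), 90.0) [0.73575699 0.19490324 0.04      ] [array([0.7689, 0.2262]), array([0.7676, 0.1642]), array([0.703, 0.164]), array([0.7043, 0.2253])]
[ 252  163   30   59 1131] ((266.15386962890625, 191.2307586669922), (20.396076202392578, 57.658138275146484), 11.309932708740234) [ 0.59250664 -0.02717115  0.04      ] [array([0.5097, 0.0245]), array([ 0.6927, -0.0162]), array([ 0.678 , -0.0804]), array([ 0.4957, -0.0378])]
[ 321  170   48   84 2132] ((344.0814514160156, 211.0196533203125), (83.87261199951172, 39.27545928955078), 77.00537872314453) [ 0.52348151 -0.27112922  0.04      ] [array([ 0.6437, -0.1877]), array([ 0.6706, -0.3139]), array([ 0.4077, -0.3515]), array([ 0.3839, -0.2307])]
[160 181  34  60 929] ((175.9116973876953, 210.18472290039062), (58.00895309448242, 20.60742950439453), 74.35775756835938) [0.53802985 0.25773078 0.04      ] [array([0.6201, 0.3156]), array([0.6369, 0.253 ]), array([0.4582, 0.2015]), array([0.4425, 0.2624])]
[377 180  21  17 243] ((388.148681640625, 187.3919219970703), (21.982919692993164, 11.836956977844238), 17.10272979736328) [ 0.59657153 -0.41883063  0.04      ] [array([ 0.5895, -0.3786]), array([ 0.6264, -0.3933]), array([ 0.6037, -0.4593]), array([ 0.567 , -0.4441])]
handle [ 0.40002715 -0.29391137  0.036     ]
filter [ 0.49420631 -0.28102667  0.018     ]
```

View pics/crop.png

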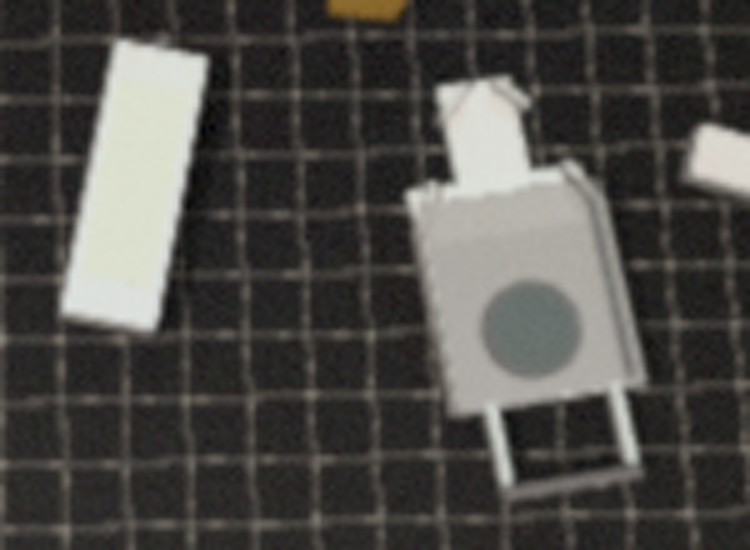

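The enlarged crop shows the handle bar from crop (508,493) to (638,470). The cover's rear edge runs (450,413)–(645,382), and the front strip ends at (438,85)–(512,78). The bare light's top corners are (115,42), (207,57), (157,330) and (62,315).

```bash
cat >> h.py <<'E'
from scipy.spatial.transform import Rotation as Ro
def wcam(f=None):
    s=r.read_state(); c=r.camera("wrist")
    T=np.eye(4);T[:3,:3]=Ro.from_quat(s["eef_rot"]).as_matrix();T[:3,3]=s["ee_pos"]
    M=np.linalg.inv(T@np.array(c["hand_eye"])); c["R"]=M[:3,:3];c["t"]=M[:3,3]
    if f: cv2.imwrite('pics/'+f,c["color"][:,:,::-1])
    return c
def togo(p,yaw,pitch=0):
    "shift (rows of 3cm) and turn (rows of 6deg) in tool axes to reach TCP p, pointing down, tool y along yaw (deg, mod 180)"
    s=r.read_state(); R=Ro.from_quat(s["eef_rot"]); best=None
    for k in (0,180):
        y=np.array([np.cos(np.radians(yaw+k)),np.sin(np.radians(yaw+k)),0]); z=np.array([0,0,-1.])
        Rt=Ro.from_matrix(np.c_[np.cross(y,z),y,z]); v=(R.inv()*Rt).as_rotvec()
        if best is None or np.linalg.norm(v)<np.linalg.norm(best): best=v
    d=np.array(p)-s["ee_pos"]
    print("turn x6deg",np.round(np.degrees(best)/6,3),"shift now-axes x3cm",np.round(R.inv().apply(d)/.03,3),
      "after turn",np.round((R*Ro.from_rotvec(best)).inv().apply(d)/.03,3))
E
python3 - <<'E'
from h import *
import pickle
C=pickle.load(open('c0.pkl','rb'));c=C["top"]
P=lambda x,y,z: onz(c,((x+.5)/5-.5+240,(y+.5)/5-.5+155),z)[:2]
ang=lambda a,b: np.degrees(np.arctan2(*(b-a)[::-1]))
hl,hr=P(508,493,.036),P(638,470,.036); h=(hl+hr)/2; print("handle",h,"yaw",ang(hr,hl)-90,np.linalg.norm(hl-hr))
a,b=P(450,413,.035),P(645,382,.035);print("rear",(a+b)/2,ang(b,a)-90,np.linalg.norm(a-b))
f=(P(438,85,.02)+P(512,78,.02))/2; print("front",f,"yaw",ang(h,f),np.linalg.norm(f-h))
L=[P(*p,.04) for p in((115,42),(207,57),(157,330),(62,315))]; print("light",np.mean(L,0),ang(L[3],L[0]),ang(L[2],L[1]),[np.linalg.norm(L[i]-L[i-1]) for i in range(4)])
print("block",onz(c,(315,148),.04))
s=r.read_state();print(Ro.from_quat(s["eef_rot"]).as_matrix().round(3))
cc=r.camera("wrist");print(np.round(cc["hand_eye"],3),cc["mtx"],cc["k1"])
togo([h[0],h[1],.13],ang(h,f))
E
```

```text
handle [ 0.3987989  -0.29452093] yaw 8.337026868404266 0.08297372065176664
rear [ 0.45104803 -0.28303388] 7.507249253145545 0.125207085189955
front [ 0.65985325 -0.25543596] yaw 8.515057348325273 0.2639640279503947
light [ 0.59203056 -0.02898389] -12.256349171210656 -12.26862353458794 [np.float64(0.18065795370127177), np.float64(0.060177305635706384), np.float64(0.18017720454628694), np.float64(0.06015298853134697)]
block [ 0.73315612 -0.19134456  0.04      ]
[[ 0.965  0.263 -0.   ]
 [ 0.263 -0.965  0.001]
 [-0.    -0.001 -1.   ]]
[[ 0.    -0.968 -0.249  0.067]
 [ 1.     0.    -0.    -0.   ]
 [ 0.    -0.249  0.968 -0.151]
 [ 0.     0.     0.     1.   ]] [[266.22621821   0.         256.40691867]
 [  0.         266.22621821 188.84535678]
 [  0.           0.           1.        ]] -0.0546413347643229
turn x6deg [-8.0000e-03 -7.0000e-03 -1.3881e+01] shift now-axes x3cm [10.247 -7.856  3.44 ] after turn [9.004 9.258 3.432]
```

```bash
python3 -m crank '[{"az":-1,"claw":0.2},{"az":-1,"claw":0.2},{"az":-1,"claw":0.2},{"az":-1,"claw":0.2},{"az":-1,"claw":0.2},{"az":-1,"claw":0.2},{"az":-1,"claw":0.2}]' 
python3 -m crank '[{"az":-1,"claw":0.2},{"az":-1,"claw":0.2},{"az":-1,"claw":0.2},{"az":-1,"claw":0.2},{"az":-1,"claw":0.2},{"az":-1,"claw":0.2},{"az":-0.88,"claw":0.2}]' 
python3 -m crank '[{"dx":0.8,"dy":0.8,"claw":0.2},{"dx":0.8,"dy":0.8,"claw":0.2},{"dx":0.8,"dy":0.8,"claw":0.2},{"dx":0.8,"dy":0.8,"claw":0.2},{"dx":0.8,"dy":0.8,"claw":0.2},{"dx":0.8,"dy":0.8,"claw":0.2}]'
python3 -m crank '[{"dx":0.8,"dy":0.8,"claw":0.2},{"dx":0.8,"dy":0.8,"claw":0.2},{"dx":0.8,"dy":0.8,"claw":0.2},{"dx":0.8,"dy":0.8,"claw":0.2},{"dx":0.8,"dy":0.8,"claw":0.2},{"claw":0.2},{"claw":0.2}]'
python3 - <<'E'
from h import *
st(); togo([.3988,-.2945,.13],8.3); c=wcam('w1.png')
import pickle; pickle.dump(c,open('w1.pkl','wb'))
E
```

```text
{'time': 0.15, 'ee_pos': [0.1641, -0.6028, 0.233], 'eef_rot': [0.9912, 0.1325, -0.0001, -0.0005], 'ft_force': [-0.9074, -0.0531, 0.1119], 'width': 0.0872, 'grip_force': 0.0}
turn x6deg [-8.0000e-03 -7.0000e-03 -1.3845e+01] shift now-axes x3cm [10.248 -7.856  3.44 ] after turn [9.039 9.224 3.432]invalid input at $[0]: expected keys claw, dx, dy, dz, ax, ay, az
invalid input at $[0]: expected keys claw, dx, dy, dz, ax, ay, az
invalid input at $[0]: expected keys claw, dx, dy, dz, ax, ay, az
invalid input at $[0]: expected keys claw, dx, dy, dz, ax, ay, az
```

View pics/w1.png

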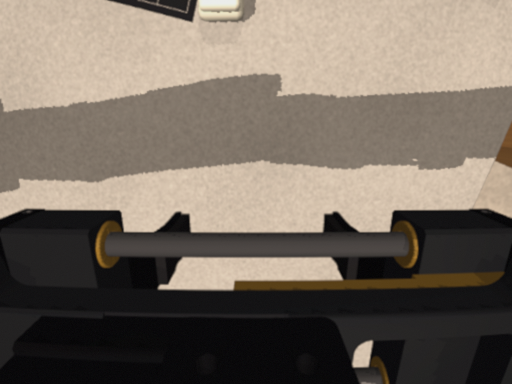

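The moves were refused because every key is needed. The picture shows only bare bench beyond the gripper, since the arm hasn't moved yet.

```bash
python3 -m crank '[{"claw":0.2,"dx":0,"dy":0,"dz":0,"ax":0,"ay":0,"az":-1},{"claw":0.2,"dx":0,"dy":0,"dz":0,"ax":0,"ay":0,"az":-1},{"claw":0.2,"dx":0,"dy":0,"dz":0,"ax":0,"ay":0,"az":-1},{"claw":0.2,"dx":0,"dy":0,"dz":0,"ax":0,"ay":0,"az":-1},{"claw":0.2,"dx":0,"dy":0,"dz":0,"ax":0,"ay":0,"az":-1},{"claw":0.2,"dx":0,"dy":0,"dz":0,"ax":0,"ay":0,"az":-1},{"claw":0.2,"dx":0,"dy":0,"dz":0,"ax":0,"ay":0,"az":-1}]' 
python3 -m crank '[{"claw":0.2,"dx":0,"dy":0,"dz":0,"ax":0,"ay":0,"az":-1},{"claw":0.2,"dx":0,"dy":0,"dz":0,"ax":0,"ay":0,"az":-1},{"claw":0.2,"dx":0,"dy":0,"dz":0,"ax":0,"ay":0,"az":-1},{"claw":0.2,"dx":0,"dy":0,"dz":0,"ax":0,"ay":0,"az":-1},{"claw":0.2,"dx":0,"dy":0,"dz":0,"ax":0,"ay":0,"az":-1},{"claw":0.2,"dx":0,"dy":0,"dz":0,"ax":0,"ay":0,"az":-1},{"claw":0.2,"dx":0,"dy":0,"dz":0,"ax":0,"ay":0,"az":-0.85}]' 
python3 -m crank '[{"claw":0.2,"dx":0.8,"dy":0.8,"dz":0,"ax":0,"ay":0,"az":0},{"claw":0.2,"dx":0.8,"dy":0.8,"dz":0,"ax":0,"ay":0,"az":0},{"claw":0.2,"dx":0.8,"dy":0.8,"dz":0,"ax":0,"ay":0,"az":0},{"claw":0.2,"dx":0.8,"dy":0.8,"dz":0,"ax":0,"ay":0,"az":0},{"claw":0.2,"dx":0.8,"dy":0.8,"dz":0,"ax":0,"ay":0,"az":0},{"claw":0.2,"dx":0.8,"dy":0.8,"dz":0,"ax":0,"ay":0,"az":0}]'
python3 -m crank '[{"claw":0.2,"dx":0.8,"dy":0.8,"dz":0,"ax":0,"ay":0,"az":0},{"claw":0.2,"dx":0.8,"dy":0.8,"dz":0,"ax":0,"ay":0,"az":0},{"claw":0.2,"dx":0.8,"dy":0.8,"dz":0,"ax":0,"ay":0,"az":0},{"claw":0.2,"dx":0.8,"dy":0.8,"dz":0,"ax":0,"ay":0,"az":0},{"claw":0.2,"dx":0.8,"dy":0.8,"dz":0,"ax":0,"ay":0,"az":0},{"claw":0.2,"dx":0,"dy":0,"dz":0,"ax":0,"ay":0,"az":0},{"claw":0.2,"dx":0,"dy":0,"dz":0,"ax":0,"ay":0,"az":0}]'
python3 - <<'E'
from h import *
st(); togo([.3988,-.2945,.13],8.3); c=wcam('w2.png')
import pickle; pickle.dump(c,open('w1.pkl','wb'))
E
```

```text
time: 0.78
ee_pos: [0.1642, -0.603, 0.2333]
eef_rot: [0.877, 0.481, 0.0, -0.0]
ft_force: [0.5, -0.3, 0.4]
width: 0.048
grip_force: 0.0
time: 1.37
ee_pos: [0.1641, -0.603, 0.2333]
eef_rot: [0.652, 0.758, 0.0, -0.0]
ft_force: [-0.8, 0.6, 1.1]
width: 0.035
grip_force: 0.0
time: 1.87
ee_pos: [0.2864, -0.4382, 0.2335]
eef_rot: [0.654, 0.757, -0.0, -0.0]
ft_force: [1.1, -0.2, 0.4]
width: 0.035
grip_force: 0.0
time: 2.45
ee_pos: [0.3883, -0.302, 0.2337]
eef_rot: [0.652, 0.758, -0.0, 0.0]
ft_force: [0.5, -0.1, -0.5]
width: 0.0347
grip_force: 0.0
{'time': 2.45, 'ee_pos': [0.3883, -0.302, 0.2337], 'eef_rot': [0.6524, 0.7579, -0.0, 0.0002], 'ft_force': [0.5169, -0.061, -0.5119], 'width': 0.0347, 'grip_force': 0.0}
turn x6deg [0.002 0.003 0.043] shift now-axes x3cm [0.196 0.384 3.457] after turn [0.197 0.383 3.457]
```

View pics/w2.png

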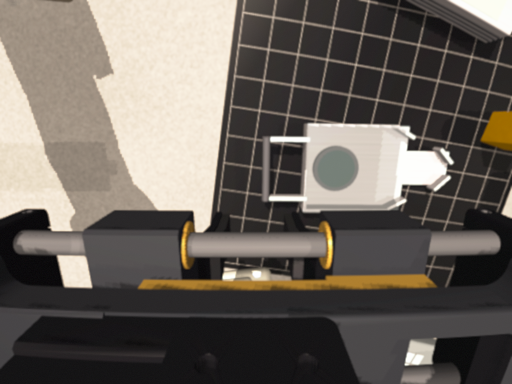

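The wrist view shows the handle bar as a vertical line at column 266.5, rows 138–201. The tray runs to the right of it and the filter is at (335,168).

```bash
python3 - <<'E'
from h import *
import pickle
c=pickle.load(open('w1.pkl','rb'))
a,b=onz(c,(267.5,138),.036),onz(c,(266.5,201),.036)
print(a,b,(a+b)/2,np.linalg.norm(a-b),np.degrees(np.arctan2(*(a-b)[1::-1]))-90)
p=onz(c,(447,169),.02);m=(a+b)/2;print(p,np.degrees(np.arctan2(*(p-m)[1::-1])),np.linalg.norm((p-m)[:2]))
togo([*m[:2],.028],8.5)
E
```

```text
[ 0.39463904 -0.25428216  0.036     ] [ 0.40680135 -0.33847697  0.036     ] [ 0.40072019 -0.29637957  0.036     ] 0.08506872264591933 8.2197704114527
[ 0.65651521 -0.25795321  0.02      ] 8.543274072254599 0.2586651857232984
turn x6deg [-0.002  0.003 -0.017] shift now-axes x3cm [0.171 0.482 6.851] after turn [0.167 0.481 6.852]
```

```bash
python3 -m crank '[{"claw":0.2,"dx":0.18,"dy":0.45,"dz":0.9,"ax":0,"ay":0,"az":0},{"claw":0.2,"dx":0,"dy":0,"dz":1,"ax":0,"ay":0,"az":0},{"claw":0.2,"dx":0,"dy":0,"dz":1,"ax":0,"ay":0,"az":0},{"claw":0.2,"dx":0,"dy":0,"dz":1,"ax":0,"ay":0,"az":0},{"claw":0.2,"dx":0,"dy":0,"dz":0.8,"ax":0,"ay":0,"az":0},{"claw":0.2,"dx":0,"dy":0,"dz":0.8,"ax":0,"ay":0,"az":0},{"claw":0.2,"dx":0,"dy":0,"dz":0.8,"ax":0,"ay":0,"az":0},{"claw":0.2,"dx":0,"dy":0,"dz":0.55,"ax":0,"ay":0,"az":0}]'
python3 -m crank '[{"claw":0.2,"dx":0,"dy":0,"dz":0,"ax":0,"ay":0,"az":0},{"claw":0.2,"dx":0,"dy":0,"dz":0,"ax":0,"ay":0,"az":0}]'
python3 -m crank '[{"claw":0.4,"dx":0,"dy":0,"dz":0,"ax":0,"ay":0,"az":0},{"claw":0.5,"dx":0,"dy":0,"dz":0,"ax":0,"ay":0,"az":0},{"claw":0.6,"dx":0,"dy":0,"dz":0,"ax":0,"ay":0,"az":0},{"claw":0.8,"dx":0,"dy":0,"dz":0,"ax":0,"ay":0,"az":0},{"claw":1,"dx":0,"dy":0,"dz":0,"ax":0,"ay":0,"az":0},{"claw":1,"dx":0,"dy":0,"dz":0,"ax":0,"ay":0,"az":0},{"claw":1,"dx":0,"dy":0,"dz":0,"ax":0,"ay":0,"az":0}]' 20
```

```text
time: 3.17
ee_pos: [0.3978, -0.2972, 0.0257]
eef_rot: [0.655, 0.756, -0.0, -0.001]
ft_force: [0.2, 0.3, 0.9]
width: 0.0347
grip_force: 0.0
time: 3.33
ee_pos: [0.3987, -0.297, 0.0277]
eef_rot: [0.654, 0.756, -0.0, -0.001]
ft_force: [-0.2, -0.2, 0.3]
width: 0.0351
grip_force: 0.0
time: 3.92
ee_pos: [0.4, -0.2966, 0.0285]
eef_rot: [0.654, 0.757, -0.0, 0.0]
ft_force: [-1.2, -0.1, 5.4]
width: 0.009
grip_force: 20.0
```

```bash
python3 -m crank '[{"claw":1,"dx":0,"dy":0.05,"dz":-0.3,"ax":0,"ay":0,"az":0},{"claw":1,"dx":0,"dy":0.06,"dz":-0.31,"ax":0,"ay":0,"az":0},{"claw":1,"dx":0,"dy":0.07,"dz":-0.3,"ax":0,"ay":0,"az":0},{"claw":1,"dx":0,"dy":0.08,"dz":-0.31,"ax":0,"ay":0,"az":0},{"claw":1,"dx":0,"dy":0.09,"dz":-0.3,"ax":0,"ay":0,"az":0},{"claw":1,"dx":0,"dy":0.1,"dz":-0.3,"ax":0,"ay":0,"az":0}]'
python3 -m crank '[{"claw":1,"dx":0,"dy":0.11,"dz":-0.29,"ax":0,"ay":0,"az":0},{"claw":1,"dx":0,"dy":0.12,"dz":-0.29,"ax":0,"ay":0,"az":0},{"claw":1,"dx":0,"dy":0.13,"dz":-0.28,"ax":0,"ay":0,"az":0},{"claw":1,"dx":0,"dy":0.14,"dz":-0.28,"ax":0,"ay":0,"az":0},{"claw":1,"dx":0,"dy":0.15,"dz":-0.27,"ax":0,"ay":0,"az":0},{"claw":1,"dx":0,"dy":0.16,"dz":-0.27,"ax":0,"ay":0,"az":0}]'
python3 -m crank '[{"claw":1,"dx":0,"dy":0.17,"dz":-0.26,"ax":0,"ay":0,"az":0},{"claw":1,"dx":0,"dy":0.18,"dz":-0.26,"ax":0,"ay":0,"az":0},{"claw":1,"dx":0,"dy":0.19,"dz":-0.25,"ax":0,"ay":0,"az":0},{"claw":1,"dx":0,"dy":0.19,"dz":-0.24,"ax":0,"ay":0,"az":0},{"claw":1,"dx":0,"dy":0,"dz":0,"ax":0,"ay":0,"az":0},{"claw":1,"dx":0,"dy":0,"dz":0,"ax":0,"ay":0,"az":0},{"claw":1,"dx":0,"dy":0,"dz":0,"ax":0,"ay":0,"az":0},{"claw":1,"dx":0,"dy":0,"dz":0,"ax":0,"ay":0,"az":0}]'
python3 - <<'E'
from h import *
a=r.camera("top")["color"][140:270,290:420];b=r.camera("side")["color"][110:240,250:380]
w=wcam()["color"]
cv2.imwrite('pics/t1.png',np.hstack([cv2.resize(a,(390,390)),cv2.resize(b,(390,390))])[:,:,::-1])
E
```

```text
time: 4.42
ee_pos: [0.4133, -0.2944, 0.0838]
eef_rot: [0.654, 0.757, -0.0, 0.0]
ft_force: [-0.6, -0.7, -2.9]
width: 0.0092
grip_force: 20.0
time: 4.92
ee_pos: [0.4376, -0.2907, 0.1339]
eef_rot: [0.654, 0.757, -0.0, 0.0]
ft_force: [-1.8, -0.8, -1.8]
width: 0.0094
grip_force: 20.0
time: 5.58
ee_pos: [0.4587, -0.2875, 0.1629]
eef_rot: [0.654, 0.757, 0.0, -0.0]
ft_force: [1.6, -0.2, -3.3]
width: 0.0093
grip_force: 20.0
```

View pics/t1.png

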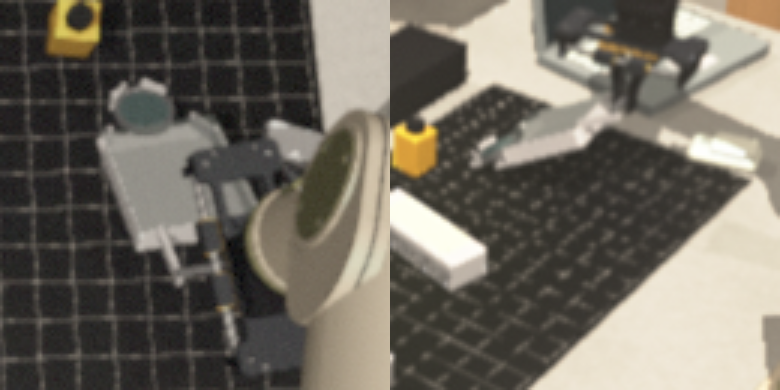

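The picture shows the tray tipped and the filter resting in the front corner, at (143,108) in the left crop. I'll set the tray back down along the reverse arc.

```bash
python3 -m crank '[{"claw":1,"dx":0,"dy":-0.19,"dz":0.24,"ax":0,"ay":0,"az":0},{"claw":1,"dx":0,"dy":-0.19,"dz":0.25,"ax":0,"ay":0,"az":0},{"claw":1,"dx":0,"dy":-0.18,"dz":0.26,"ax":0,"ay":0,"az":0},{"claw":1,"dx":0,"dy":-0.17,"dz":0.26,"ax":0,"ay":0,"az":0},{"claw":1,"dx":0,"dy":-0.16,"dz":0.27,"ax":0,"ay":0,"az":0},{"claw":1,"dx":0,"dy":-0.15,"dz":0.27,"ax":0,"ay":0,"az":0}]'
python3 -m crank '[{"claw":1,"dx":0,"dy":-0.14,"dz":0.28,"ax":0,"ay":0,"az":0},{"claw":1,"dx":0,"dy":-0.13,"dz":0.28,"ax":0,"ay":0,"az":0},{"claw":1,"dx":0,"dy":-0.12,"dz":0.29,"ax":0,"ay":0,"az":0},{"claw":1,"dx":0,"dy":-0.11,"dz":0.29,"ax":0,"ay":0,"az":0},{"claw":1,"dx":0,"dy":-0.1,"dz":0.3,"ax":0,"ay":0,"az":0},{"claw":1,"dx":0,"dy":-0.09,"dz":0.3,"ax":0,"ay":0,"az":0},{"claw":1,"dx":0,"dy":-0.08,"dz":0.31,"ax":0,"ay":0,"az":0}]'
python3 -m crank '[{"claw":1,"dx":0,"dy":-0.05,"dz":0.2,"ax":0,"ay":0,"az":0},{"claw":1,"dx":0,"dy":-0.05,"dz":0.2,"ax":0,"ay":0,"az":0},{"claw":1,"dx":0,"dy":-0.03,"dz":0.15,"ax":0,"ay":0,"az":0},{"claw":1,"dx":0,"dy":-0.03,"dz":0.15,"ax":0,"ay":0,"az":0},{"claw":1,"dx":0,"dy":-0.02,"dz":0.1,"ax":0,"ay":0,"az":0},{"claw":1,"dx":0,"dy":0,"dz":0.1,"ax":0,"ay":0,"az":0},{"claw":1,"dx":0,"dy":0,"dz":0,"ax":0,"ay":0,"az":0},{"claw":1,"dx":0,"dy":0,"dz":0,"ax":0,"ay":0,"az":0}]'
```

```text
time: 6.23
ee_pos: [0.4272, -0.2923, 0.1159]
eef_rot: [0.654, 0.757, -0.0, -0.0]
ft_force: [0.8, 0.2, -2.7]
width: 0.0093
grip_force: 20.0
time: 6.82
ee_pos: [0.405, -0.2956, 0.0545]
eef_rot: [0.654, 0.757, 0.0, 0.0]
ft_force: [1.9, 0.0, -2.7]
width: 0.0092
grip_force: 20.0
time: 7.48
ee_pos: [0.3984, -0.2968, 0.0286]
eef_rot: [0.654, 0.756, -0.001, -0.001]
ft_force: [-7.4, 2.2, 9.7]
width: 0.0094
grip_force: 20.0
```

```bash
python3 -m crank '[{"claw":0.8,"dx":0,"dy":0,"dz":0,"ax":0,"ay":0,"az":0},{"claw":0.6,"dx":0,"dy":0,"dz":0,"ax":0,"ay":0,"az":0},{"claw":0.4,"dx":0,"dy":0,"dz":0,"ax":0,"ay":0,"az":0},{"claw":0.2,"dx":0,"dy":0,"dz":0,"ax":0,"ay":0,"az":0},{"claw":0.2,"dx":0,"dy":0,"dz":0,"ax":0,"ay":0,"az":0},{"claw":0.2,"dx":0,"dy":0,"dz":0,"ax":0,"ay":0,"az":0}]'
python3 -m crank '[{"claw":0.2,"dx":0,"dy":0,"dz":-0.5,"ax":0,"ay":0,"az":0},{"claw":0.2,"dx":0,"dy":0,"dz":-0.8,"ax":0,"ay":0,"az":0},{"claw":0.2,"dx":0,"dy":0,"dz":-0.9,"ax":0,"ay":0,"az":0},{"claw":0.2,"dx":0,"dy":0,"dz":-0.9,"ax":0,"ay":0,"az":0},{"claw":0.2,"dx":0,"dy":0,"dz":-0.9,"ax":0,"ay":0,"az":0},{"claw":0.2,"dx":0,"dy":0,"dz":-0.9,"ax":0,"ay":0,"az":0},{"claw":0.2,"dx":0,"dy":0,"dz":-0.9,"ax":0,"ay":0,"az":0},{"claw":0.2,"dx":0,"dy":0,"dz":0,"ax":0,"ay":0,"az":0}]'
python3 - <<'E'
from h import *
s=st(); print(np.round(s["joint_positions"],2))
a=np.radians(8.4);p=np.array([.4,-.296])+.225*np.array([np.cos(a),np.sin(a)]);print("corner",p)
togo([*p,.2],98.4);togo([*p,.2],-81.6)
c=r.camera("top");cv2.imwrite('pics/t2.png',cv2.resize(c["color"][140:270,290:420],(520,520))[:,:,::-1])
import pickle;pickle.dump(c,open('c2.pkl','wb'))
E
```

```text
time: 7.98
ee_pos: [0.3996, -0.2964, 0.0283]
eef_rot: [0.654, 0.757, -0.0, -0.0]
ft_force: [-0.5, -0.1, 0.2]
width: 0.032
grip_force: 0.0
time: 8.65
ee_pos: [0.4017, -0.2975, 0.2075]
eef_rot: [0.654, 0.757, -0.0, 0.004]
ft_force: [0.6, -0.5, 0.6]
width: 0.0349
grip_force: 0.0
{'time': 8.65, 'ee_pos': [0.4017, -0.2975, 0.2075], 'eef_rot': [0.6538, 0.7566, -0.0001, 0.0037], 'ft_force': [0.6461, -0.5283, 0.6494], 'width': 0.0349, 'grip_force': 0.0}
[ 1.07  0.11 -0.55  1.8   0.06  1.24  0.65]
corner [ 0.62258627 -0.26313132]
turn x6deg [7.7000e-02 8.0000e-03 1.4989e+01] shift now-axes x3cm [0.067 7.449 0.283] after turn [ 7.451 -0.057  0.249]
turn x6deg [7.7000e-02 8.0000e-03 1.4989e+01] shift now-axes x3cm [0.067 7.449 0.283] after turn [ 7.451 -0.057  0.249]
```

View pics/t2.png

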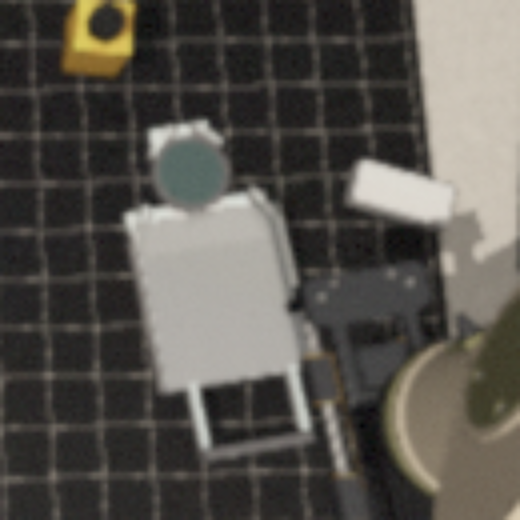

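The tray is flat and the filter is in the open corner, at crop (190,171). I'll turn the gripper across the tray and move over the corner.

```bash
python3 -m crank '[{"claw":0.2,"dx":0,"dy":0,"dz":0,"ax":0.08,"ay":0,"az":1},{"claw":0,"dx":0,"dy":0,"dz":0,"ax":0,"ay":0,"az":1},{"claw":-0.5,"dx":0,"dy":0,"dz":0,"ax":0,"ay":0,"az":1},{"claw":-1,"dx":0,"dy":0,"dz":0,"ax":0,"ay":0,"az":1},{"claw":-1,"dx":0,"dy":0,"dz":0,"ax":0,"ay":0,"az":1},{"claw":-1,"dx":0,"dy":0,"dz":0,"ax":0,"ay":0,"az":1},{"claw":-1,"dx":0,"dy":0,"dz":0,"ax":0,"ay":0,"az":1},{"claw":-1,"dx":0,"dy":0,"dz":0,"ax":0,"ay":0,"az":1}]'
python3 -m crank '[{"claw":-1,"dx":0,"dy":0,"dz":0,"ax":0,"ay":0,"az":1},{"claw":-1,"dx":0,"dy":0,"dz":0,"ax":0,"ay":0,"az":1},{"claw":-1,"dx":0,"dy":0,"dz":0,"ax":0,"ay":0,"az":1},{"claw":-1,"dx":0,"dy":0,"dz":0,"ax":0,"ay":0,"az":1},{"claw":-1,"dx":0,"dy":0,"dz":0,"ax":0,"ay":0,"az":1},{"claw":-1,"dx":0,"dy":0,"dz":0,"ax":0,"ay":0,"az":1},{"claw":-1,"dx":0,"dy":0,"dz":0,"ax":0,"ay":0,"az":1},{"claw":-1,"dx":0,"dy":0,"dz":0,"ax":0,"ay":0,"az":0}]'
python3 -m crank '[{"claw":-1,"dx":1,"dy":0,"dz":0,"ax":0,"ay":0,"az":0},{"claw":-1,"dx":1,"dy":0,"dz":0,"ax":0,"ay":0,"az":0},{"claw":-1,"dx":1,"dy":0,"dz":0,"ax":0,"ay":0,"az":0},{"claw":-1,"dx":1,"dy":0,"dz":0,"ax":0,"ay":0,"az":0},{"claw":-1,"dx":1,"dy":0,"dz":0,"ax":0,"ay":0,"az":0},{"claw":-1,"dx":1,"dy":0,"dz":0,"ax":0,"ay":0,"az":0},{"claw":-1,"dx":0,"dy":0,"dz":0,"ax":0,"ay":0,"az":0},{"claw":-1,"dx":0,"dy":0,"dz":0,"ax":0,"ay":0,"az":0}]'
python3 - <<'E'
from h import *
import pickle
s=st(); print(np.round(s["joint_positions"],2))
c2=pickle.load(open('c2.pkl','rb')); print("top est",onz(c2,(337.4,182.6),.018))
c=wcam('w3.png');pickle.dump(c,open('w3.pkl','wb'))
togo([.6226,-.2631,.016],-81.6)
E
```

```text
time: 9.37
ee_pos: [0.3992, -0.296, 0.201]
eef_rot: [0.906, 0.423, -0.004, -0.002]
ft_force: [-0.6, 0.2, -0.2]
width: 0.0736
grip_force: 0.0
time: 10.03
ee_pos: [0.3993, -0.2961, 0.2012]
eef_rot: [0.998, 0.07, -0.005, -0.0]
ft_force: [0.7, 0.0, 0.4]
width: 0.0871
grip_force: 0.0
time: 10.7
ee_pos: [0.5786, -0.2688, 0.199]
eef_rot: [0.997, 0.075, -0.005, -0.001]
ft_force: [-1.5, 0.5, -0.2]
width: 0.0871
grip_force: 0.0
{'time': 10.7, 'ee_pos': [0.5786, -0.2688, 0.199], 'eef_rot': [0.9971, 0.0754, -0.0049, -0.001], 'ft_force': [-1.5048, 0.4715, -0.2133], 'width': 0.0871, 'grip_force': 0.0}
[ 0.74  0.43 -0.51  1.44  0.21  1.33 -1.2 ]
top est [ 0.6207123  -0.26236388  0.018     ]
turn x6deg [-0.016  0.095  0.021] shift now-axes x3cm [1.578 0.01  6.102] after turn [ 1.517e+00 -3.000e-03  6.118e+00]
```

View pics/w3.png

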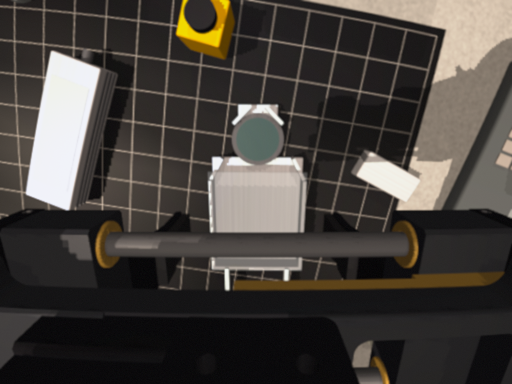

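The wrist view shows the filter at about (258,136) in the corner, centred between the fingers. The bare light is at about (70,130).

```bash
python3 - <<'E'
from h import *
import pickle
c=pickle.load(open('w3.pkl','rb'));im=c["color"].astype(int)
g=im[...,1]-im[...,0]
m=((g>8)&(im.sum(2)<420)).astype(np.uint8);m[:100]=0;m[180:]=0;m[:,:220]=0;m[:,300:]=0
k=max(cv2.findContours(m,0,1)[0],key=cv2.contourArea);e=cv2.fitEllipse(k);print(e)
p=onz(c,e[0],.018);q=onz(c,(258,136),.018);print(p,q);togo([*p[:2],.016],-81.6)
E
```

```text
((257.3658752441406, 138.81004333496094), (41.31430435180664, 41.80225372314453), 8.169772148132324)
[ 0.62138138 -0.26261407  0.018     ] [ 0.62487218 -0.26286693  0.018     ]
turn x6deg [-0.016  0.095  0.021] shift now-axes x3cm [ 1.54  -0.012  6.103] after turn [ 1.48  -0.025  6.118]
```

```bash
python3 -m crank '[{"claw":-1,"dx":0.75,"dy":0,"dz":0,"ax":0,"ay":0.1,"az":0},{"claw":-1,"dx":0.75,"dy":0,"dz":0.5,"ax":0,"ay":0,"az":0},{"claw":-1,"dx":0,"dy":0,"dz":1,"ax":0,"ay":0,"az":0},{"claw":-1,"dx":0,"dy":0,"dz":1,"ax":0,"ay":0,"az":0},{"claw":-1,"dx":0,"dy":0,"dz":1,"ax":0,"ay":0,"az":0},{"claw":-1,"dx":0,"dy":0,"dz":0.7,"ax":0,"ay":0,"az":0},{"claw":-1,"dx":0,"dy":0,"dz":0,"ax":0,"ay":0,"az":0},{"claw":-1,"dx":0,"dy":0,"dz":0,"ax":0,"ay":0,"az":0}]'
python3 -c "
from h import *
togo([.622,-.263,.016],-81.6)"
```

```text
time: 11.42
ee_pos: [0.6212, -0.2643, 0.0743]
eef_rot: [0.997, 0.073, 0.0, -0.0]
ft_force: [-0.0, 0.7, 0.9]
width: 0.0868
grip_force: 0.0
turn x6deg [-0.009 -0.001 -0.011] shift now-axes x3cm [ 0.032 -0.037  1.945] after turn [ 0.033 -0.039  1.945]
```

```bash
python3 -m crank '[{"claw":-1,"dx":0.03,"dy":-0.04,"dz":0.5,"ax":0,"ay":0,"az":0},{"claw":-1,"dx":0,"dy":0,"dz":0.5,"ax":0,"ay":0,"az":0},{"claw":-1,"dx":0,"dy":0,"dz":0.5,"ax":0,"ay":0,"az":0},{"claw":-1,"dx":0,"dy":0,"dz":0.25,"ax":0,"ay":0,"az":0},{"claw":-1,"dx":0,"dy":0,"dz":0.2,"ax":0,"ay":0,"az":0},{"claw":-1,"dx":0,"dy":0,"dz":0,"ax":0,"ay":0,"az":0},{"claw":-1,"dx":0,"dy":0,"dz":0,"ax":0,"ay":0,"az":0}]'
python3 -m crank '[{"claw":-0.7,"dx":0,"dy":0,"dz":0,"ax":0,"ay":0,"az":0},{"claw":-0.5,"dx":0,"dy":0,"dz":0,"ax":0,"ay":0,"az":0},{"claw":-0.3,"dx":0,"dy":0,"dz":0,"ax":0,"ay":0,"az":0},{"claw":0,"dx":0,"dy":0,"dz":0,"ax":0,"ay":0,"az":0},{"claw":0.3,"dx":0,"dy":0,"dz":0,"ax":0,"ay":0,"az":0},{"claw":0.5,"dx":0,"dy":0,"dz":0,"ax":0,"ay":0,"az":0},{"claw":0.5,"dx":0,"dy":0,"dz":0,"ax":0,"ay":0,"az":0},{"claw":0.5,"dx":0,"dy":0,"dz":0,"ax":0,"ay":0,"az":0}]' 12
```

```text
time: 12.0
ee_pos: [0.6235, -0.2622, 0.0162]
eef_rot: [0.997, 0.073, 0.001, -0.0]
ft_force: [0.0, 0.9, -0.2]
width: 0.0868
grip_force: 0.0
time: 12.67
ee_pos: [0.6236, -0.2624, 0.0165]
eef_rot: [0.997, 0.073, 0.001, -0.0]
ft_force: [-1.0, -0.8, 3.3]
width: 0.0636
grip_force: 12.0
```

```bash
python3 -m crank '[{"claw":0.5,"dx":0,"dy":0,"dz":-0.1,"ax":0,"ay":0,"az":0},{"claw":0.5,"dx":0,"dy":0,"dz":-0.3,"ax":0,"ay":0,"az":0},{"claw":0.5,"dx":0,"dy":0,"dz":-0.6,"ax":0,"ay":0,"az":0},{"claw":0.5,"dx":0,"dy":0,"dz":-0.7,"ax":0,"ay":0,"az":0},{"claw":0.5,"dx":0,"dy":0,"dz":-0.8,"ax":0,"ay":0,"az":0},{"claw":0.5,"dx":0,"dy":0,"dz":-0.8,"ax":0,"ay":0,"az":0},{"claw":0.5,"dx":0,"dy":0,"dz":-0.7,"ax":0,"ay":0,"az":0},{"claw":0.5,"dx":0,"dy":0,"dz":-0.4,"ax":0,"ay":0,"az":0}]' 20
python3 -m crank '[{"claw":0.5,"dx":0,"dy":0,"dz":0,"ax":0,"ay":0,"az":0.5},{"claw":0.5,"dx":0,"dy":0,"dz":0,"ax":0,"ay":0,"az":0.6},{"claw":0.5,"dx":0,"dy":0,"dz":0,"ax":0,"ay":0,"az":0.6},{"claw":0.5,"dx":0,"dy":0,"dz":0,"ax":0,"ay":0,"az":0.6},{"claw":0.5,"dx":0,"dy":0,"dz":0,"ax":0,"ay":0,"az":0.6},{"claw":0.5,"dx":0,"dy":0,"dz":0,"ax":0,"ay":0,"az":0.55},{"claw":0.5,"dx":0,"dy":0,"dz":0,"ax":0,"ay":0,"az":0},{"claw":0.5,"dx":0,"dy":0,"dz":0,"ax":0,"ay":0,"az":0}]'
python3 - <<'E'
from h import *
s=st(); print(np.round(s["joint_positions"],2))
togo([.592,-.029,.12],-102.3)
E
```

```text
time: 13.33
ee_pos: [0.6241, -0.2625, 0.1517]
eef_rot: [0.997, 0.073, 0.003, 0.0]
ft_force: [1.3, -0.3, -0.2]
width: 0.0638
grip_force: 20.0
time: 14.0
ee_pos: [0.623, -0.2622, 0.1481]
eef_rot: [0.994, -0.107, 0.001, -0.0]
ft_force: [0.5, -0.1, -1.2]
width: 0.0631
grip_force: 20.0
{'time': 14.0, 'ee_pos': [0.623, -0.2622, 0.1481], 'eef_rot': [0.9943, -0.1068, 0.0007, -0.0005], 'ft_force': [0.5067, -0.1118, -1.1653], 'width': 0.0631, 'grip_force': 20.0002}
[ 0.64  0.53 -0.43  1.4   0.22  1.26 -1.6 ]
turn x6deg [-0.01  -0.013  0.007] shift now-axes x3cm [-2.663 -7.377  0.939] after turn [-2.667 -7.376  0.935]
```

```bash
python3 -m crank '[{"claw":0.5,"dx":-0.4,"dy":-0.4,"dz":0,"ax":0,"ay":0,"az":0},{"claw":0.5,"dx":-0.7,"dy":-0.7,"dz":0,"ax":0,"ay":0,"az":0},{"claw":0.5,"dx":-0.7,"dy":-0.9,"dz":0,"ax":0,"ay":0,"az":0},{"claw":0.5,"dx":-0.7,"dy":-0.9,"dz":0,"ax":0,"ay":0,"az":0},{"claw":0.5,"dx":-0.7,"dy":-0.9,"dz":0,"ax":0,"ay":0,"az":0},{"claw":0.5,"dx":-0.7,"dy":-0.9,"dz":0,"ax":0,"ay":0,"az":0},{"claw":0.5,"dx":-0.7,"dy":-0.9,"dz":0,"ax":0,"ay":0,"az":0},{"claw":0.5,"dx":-0.6,"dy":-0.8,"dz":0,"ax":0,"ay":0,"az":0}]'
python3 -m crank '[{"claw":0.5,"dx":0,"dy":-0.6,"dz":0,"ax":0,"ay":0,"az":0},{"claw":0.5,"dx":0,"dy":-0.35,"dz":0,"ax":0,"ay":0,"az":0},{"claw":0.5,"dx":0,"dy":0,"dz":0,"ax":0,"ay":0,"az":0},{"claw":0.5,"dx":0,"dy":0,"dz":0,"ax":0,"ay":0,"az":0}]'
python3 - <<'E'
from h import *
import pickle
s=st(); c=wcam('w4.png');pickle.dump(c,open('w4.pkl','wb'))
togo([.592,-.029,.12],-102.3)
E
```

```text
time: 14.67
ee_pos: [0.5107, -0.0395, 0.1482]
eef_rot: [0.994, -0.106, 0.001, -0.0]
ft_force: [0.4, -0.0, -0.3]
width: 0.0628
grip_force: 20.0
time: 15.0
ee_pos: [0.5184, -0.0142, 0.1481]
eef_rot: [0.994, -0.107, 0.001, -0.0]
ft_force: [1.1, -1.1, -1.4]
width: 0.063
grip_force: 20.0
{'time': 15.0, 'ee_pos': [0.5184, -0.0142, 0.1481], 'eef_rot': [0.9942, -0.1072, 0.001, -0.0004], 'ft_force': [1.1029, -1.057, -1.3572], 'width': 0.063, 'grip_force': 19.9998}
turn x6deg [-0.007 -0.016 -0.018] shift now-axes x3cm [ 2.499 -0.07   0.938] after turn [ 2.5   -0.066  0.933]
```

View pics/w4.png

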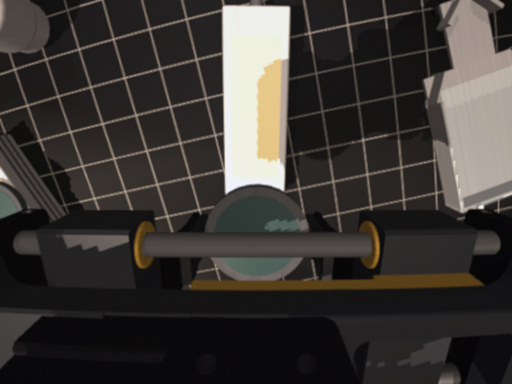

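The wrist view shows the filter held level at about (257,233), outer ring 206–308. The bare light is ahead, far corners (224,7) and (290,9), with its left edge at column ~225 and right edge at ~287.

```bash
python3 - <<'E'
from h import *
import pickle
c=pickle.load(open('w4.pkl','rb'));g=cv2.cvtColor(c["color"],cv2.COLOR_RGB2GRAY).astype(int)
print(g[100,218:230],g[100,280:294],g[0:14,255])
L=[];Rr=[]
for v in range(20,180,8):
    row=g[v]; i=next(j for j in range(200,260) if row[j]>150); L.append(onz(c,(i-.5,v),.04)[:2])
    i=next(j for j in range(305,250,-1) if row[j]>205); Rr.append(onz(c,(i+.5,v),.04)[:2])
out=[]
for E in (L,Rr):
    vx,vy,x0,y0=cv2.fitLine(np.array(E,np.float32),cv2.DIST_HUBER,0,.01,.01).ravel(); 
    if vx<0: vx,vy=-vx,-vy
    out.append((vx,vy,x0,y0)); print("edge yaw",np.degrees(np.arctan2(vy,vx)))
yaw=np.arctan2(out[0][1],out[0][0]);u=np.array([np.cos(yaw),np.sin(yaw)]);n=np.array([-u[1],u[0]])
l=np.array(out[0][2:])@n; rr=np.array(out[1][2:])@n; print("width",l-rr)
f=onz(c,(257,6.5),.04)[:2]@u
for off in ((l+rr)/2,l-.03): print("centre",u*(f-.09)+n*off)
s=r.read_state()
zt=s["ee_pos"][2]+.002
a=onz(c,(257,186),zt);b1=onz(c,(206,232),zt);b2=onz(c,(308,232),zt)
T=Ro.from_quat(s["eef_rot"]).inv().apply
for p in(a,b1,b2): print("filter edge in tool",np.round(T(p-s["ee_pos"]),4))
E
```

```text
[ 38  40  38  37  59 139 223 240 241 241 241 241] [187 174 171 171 170 165 144 102  50  20  18  19  19  19] [106 106 106 105 112 154 211 234 238 238 238 238 238 238]
edge yaw -13.083002
edge yaw -27.501991
width 0.040717125
centre [ 0.59442529 -0.01945362]
centre [ 0.59224283 -0.02884479]
filter edge in tool [ 0.0299 -0.0005 -0.002 ]
filter edge in tool [ 0.0011 -0.0314 -0.002 ]
filter edge in tool [ 0.0012  0.0305 -0.002 ]
```

```bash
python3 -m crank '[{"claw":0.5,"dx":0.4,"dy":0,"dz":0,"ax":0,"ay":0,"az":0},{"claw":0.5,"dx":0.7,"dy":-0.05,"dz":0.2,"ax":0,"ay":0,"az":0},{"claw":0.5,"dx":0.7,"dy":0,"dz":0.5,"ax":0,"ay":0,"az":0},{"claw":0.5,"dx":0.5,"dy":0,"dz":0.6,"ax":0,"ay":0,"az":0},{"claw":0.5,"dx":0.25,"dy":0,"dz":0.6,"ax":0,"ay":0,"az":0},{"claw":0.5,"dx":0,"dy":0,"dz":0.5,"ax":0,"ay":0,"az":0},{"claw":0.5,"dx":0,"dy":0,"dz":0.2,"ax":0,"ay":0,"az":0},{"claw":0.5,"dx":0,"dy":0,"dz":0,"ax":0,"ay":0,"az":0}]'
python3 -m crank '[{"claw":0.5,"dx":0,"dy":0,"dz":0,"ax":0,"ay":0,"az":0},{"claw":0.5,"dx":0,"dy":0,"dz":0,"ax":0,"ay":0,"az":0}]'
python3 -c "
from h import *
togo([.594,-.0293,.0465],-102.5)"
```

```text
time: 15.72
ee_pos: [0.5921, -0.0299, 0.0684]
eef_rot: [0.994, -0.108, -0.001, -0.0]
ft_force: [-0.9, 1.3, -0.5]
width: 0.0631
grip_force: 20.0
time: 15.88
ee_pos: [0.5938, -0.0289, 0.0714]
eef_rot: [0.994, -0.108, 0.002, -0.0]
ft_force: [0.3, 0.2, -0.7]
width: 0.0634
grip_force: 20.0
turn x6deg [-0.01  -0.032  0.017] shift now-axes x3cm [0.008 0.011 0.831] after turn [0.01  0.01  0.831]
```

```bash
python3 -m crank '[{"claw":0.5,"dx":0,"dy":0.01,"dz":0.25,"ax":0,"ay":-0.03,"az":0},{"claw":0.5,"dx":0,"dy":0,"dz":0.25,"ax":0,"ay":0,"az":0},{"claw":0.5,"dx":0,"dy":0,"dz":0.15,"ax":0,"ay":0,"az":0},{"claw":0.5,"dx":0,"dy":0,"dz":0.08,"ax":0,"ay":0,"az":0},{"claw":0.5,"dx":0,"dy":0,"dz":0.05,"ax":0,"ay":0,"az":0},{"claw":0.5,"dx":0,"dy":0,"dz":0,"ax":0,"ay":0,"az":0},{"claw":0.5,"dx":0,"dy":0,"dz":0,"ax":0,"ay":0,"az":0},{"claw":0.5,"dx":0,"dy":0,"dz":0,"ax":0,"ay":0,"az":0}]'
```

```text
time: 16.55
ee_pos: [0.5933, -0.0287, 0.047]
eef_rot: [0.994, -0.108, -0.0, -0.001]
ft_force: [0.3, 0.2, -0.1]
width: 0.0631
grip_force: 20.0
```

Down in small steps until the filter touches the light.

```bash
python3 -m crank '[{"claw":0.5,"dx":0,"dy":0,"dz":0.02,"ax":0,"ay":0,"az":0},{"claw":0.5,"dx":0,"dy":0,"dz":0,"ax":0,"ay":0,"az":0},{"claw":0.5,"dx":0,"dy":0,"dz":0,"ax":0,"ay":0,"az":0}]'
python3 -m crank '[{"claw":0.5,"dx":0,"dy":0,"dz":0.02,"ax":0,"ay":0,"az":0},{"claw":0.5,"dx":0,"dy":0,"dz":0,"ax":0,"ay":0,"az":0},{"claw":0.5,"dx":0,"dy":0,"dz":0,"ax":0,"ay":0,"az":0}]'
```

```text
time: 16.8
ee_pos: [0.5934, -0.0287, 0.0465]
eef_rot: [0.994, -0.108, -0.0, -0.001]
ft_force: [-0.6, 0.4, 2.2]
width: 0.0631
grip_force: 20.0
time: 17.05
ee_pos: [0.5934, -0.0287, 0.0465]
eef_rot: [0.994, -0.108, -0.0, -0.0]
ft_force: [-2.8, 0.1, 7.2]
width: 0.0632
grip_force: 20.0
```

Contact is made at 7 N. I'll open, rise, back off and check.

```bash
python3 -m crank '[{"claw":-0.5,"dx":0,"dy":0,"dz":0,"ax":0,"ay":0,"az":0},{"claw":-0.7,"dx":0,"dy":0,"dz":0,"ax":0,"ay":0,"az":0},{"claw":-0.9,"dx":0,"dy":0,"dz":0,"ax":0,"ay":0,"az":0},{"claw":-1,"dx":0,"dy":0,"dz":0,"ax":0,"ay":0,"az":0},{"claw":-1,"dx":0,"dy":0,"dz":0,"ax":0,"ay":0,"az":0},{"claw":-1,"dx":0,"dy":0,"dz":0,"ax":0,"ay":0,"az":0}]'
python3 -m crank '[{"claw":-1,"dx":0,"dy":0,"dz":-0.2,"ax":0,"ay":0,"az":0},{"claw":-1,"dx":0,"dy":0,"dz":-0.5,"ax":0,"ay":0,"az":0},{"claw":-1,"dx":0,"dy":0,"dz":-0.9,"ax":0,"ay":0,"az":0},{"claw":-1,"dx":0,"dy":0,"dz":-0.9,"ax":0,"ay":0,"az":0},{"claw":-1,"dx":-0.8,"dy":0,"dz":-0.5,"ax":0,"ay":0,"az":0},{"claw":-1,"dx":-1,"dy":0,"dz":0,"ax":0,"ay":0,"az":0},{"claw":-1,"dx":-1,"dy":0,"dz":0,"ax":0,"ay":0,"az":0},{"claw":-1,"dx":0,"dy":0,"dz":0,"ax":0,"ay":0,"az":0}]'
python3 -m crank '[{"claw":-1,"dx":0,"dy":0,"dz":0,"ax":0,"ay":0,"az":0},{"claw":-1,"dx":0,"dy":0,"dz":0,"ax":0,"ay":0,"az":0}]'
python3 - <<'E'
from h import *
c=wcam('w5.png')
import pickle;pickle.dump(c,open('w5.pkl','wb'))
E
```

```text
time: 17.55
ee_pos: [0.5932, -0.0287, 0.0456]
eef_rot: [0.994, -0.108, -0.001, -0.001]
ft_force: [-0.4, -0.2, 0.3]
width: 0.0853
grip_force: 0.0
time: 18.22
ee_pos: [0.5069, -0.0095, 0.1359]
eef_rot: [0.994, -0.107, -0.002, 0.0]
ft_force: [0.3, 0.1, -0.9]
width: 0.0872
grip_force: 0.0
time: 18.38
ee_pos: [0.5119, -0.0111, 0.1365]
eef_rot: [0.994, -0.108, 0.0, -0.0]
ft_force: [0.2, -0.1, -0.7]
width: 0.0869
grip_force: 0.0
```

View pics/w5.png

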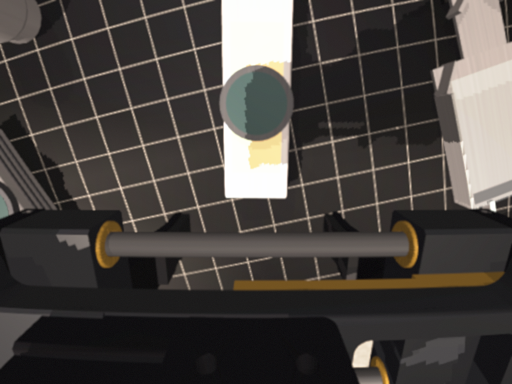

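The filter lies flat on the light, its ring centred at about (256.5,102). The light's near edge is at row 198.

```bash
python3 - <<'E'
from h import *
import pickle
c=pickle.load(open('w5.pkl','rb'))
f=onz(c,(256.5,102.5),.048);n=onz(c,(256.5,198),.04);l=onz(c,(219.5,102),.048);rr=onz(c,(293.5,102),.048)
print(f,n,np.linalg.norm((f-n)[:2]),np.linalg.norm(l-rr))
E
```

```text
[ 0.59205694 -0.02867059  0.048     ] [ 0.50589514 -0.00976664  0.04      ] 0.08821118840278155 0.06393894886897661
```

The filter is within about 2 mm of the window's middle, so I'm handing the job in.

```bash
python3 -c "
from bench import r
print(r.close_job())"
```

```text
the job is handed in; nothing more can be done
None
```

The tray was tipped about 32° and set back down flat, and the filter now lies flat on the bare light, within about 2 mm of the window's middle; I handed the job in at about 18 s and no verdict was shown.

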